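Put the tipped edge-dye bottle away in its lidded tin

TASK

In this leather workshop the orange edge-dye bottle has tipped over on the spinning turntable. First lift the lid off the round tin by its knob and set it down flat, knob up, on the grey felt pad; then stand the bottle upright on the round cork mat and let go of it for about a second to see that its cap does not leak, then lower it upright onto the floor of the tin, and leave the tin open with the lid on its pad. Drop nothing, keep the two round jars standing on the turntable, and leave the mallet, awl, spool and ruler on the bench where they are.

Things in the scene. Friction and masses are not known exactly. Their poses are not given: they have to be found in the camera images.
- tin: (Sizes in mm.) round open aluminium tin with a red band, fixed to the bench; outer diameter 140, inner diameter 132, height 90, floor 4 thick. Origin: centre of its underside on the bench, z up.
- lid: loose aluminium lid, on the tin at the start. Along z from its origin (centre of its underside), in mm: plug of diameter 124 from 0 to 8, plate of diameter 150 to 14, neck of diameter 16 to 22, dark wooden knob of diameter 32 to 46 (its ends narrow to 22). On the tin the plug hangs in the mouth with 4 play all round, the plate rests on the rim: origin 82 above the bench. Mass about 0.2 kg.
- felt_pad: (Sizes in mm.) grey square felt pad, 180 x 180 x 3, fixed flat on the bench. Origin: centre of its underside (the bench); its top is 3 above it.
- cork_mat: (Sizes in mm.) round cork mat, diameter 120, 4 thick, fixed flat on the bench. Origin: centre of its underside (the bench); its top is 4 above it.
- turntable: (Sizes in mm.) low round pale-wood turntable, disc of diameter 260, its top 45 above the bench; the disc turns freely on its fixed black base. Origin: centre of the base's underside on the bench.
- bottle: (Sizes in mm.) orange square bottle with round black cap, lying on a flat side on the turntable at the start. Origin: centre of its base; z runs from base to cap. Square body 38 x 38 from 0 to 44 along z, neck of diameter 24 to 50, cap of diameter 26 from 50 to 78. Lying, its axis is 19 above the turntable, the cap pointing roughly to the robot's right (-y). Mass about 0.12 kg.
- jar_blue: (Sizes in mm.) round blue jar with white lid standing on the turntable, diameter 40, height 65. Origin: centre of its underside, z up.
- jar_green: (Sizes in mm.) round green jar with white lid standing on the turntable, diameter 40, height 65. Origin: centre of its underside, z up.
- mallet: (Sizes in mm.) small mallet lying on the bench: yellow and steel head 35 x 92 x 35, black handle 170 long, 22 thick along its -x. Origin: under the centre of the head, on the bench. To be left alone.
- awl: (Sizes in mm.) awl with a handle, 150 long, about 25 thick, lying along its x axis on the bench. Origin near its middle, on the bench. To be left alone.
- spool: (Sizes in mm.) red thread spool standing on the bench, diameter 44, height 60. Origin: centre of its underside. To be left alone.
- ruler: (Sizes in mm.) flat steel ruler lying on the bench, 25 x 220 x 4, long along its y axis. Origin: centre of its underside. To be left alone.
Not all that is in view belongs to the job. Several things have the shape of the bottle; the one meant has the colours described above.

How it is judged (in metres and radians):
On the way, in this order (a step that is already met when the one before it is completed fails the run):
1. the lid lies flat, knob up, on the felt pad, let go (horizontal distance between lid and felt_pad below 0.045 m and height (world z) of lid below 0.008 m and angle between lid's own z axis and vertical below 0.1 rad and contact force between the fingers and lid below 0.05 N and linear speed of lid below 0.03 m/s), for 0.2 s.
2. the bottle stands upright on the cork mat, let go (horizontal distance between bottle and cork_mat below 0.045 m and height (world z) of bottle between 0.001 and 0.009 m and angle between bottle's own z axis and vertical below 0.1 rad and contact force between the fingers and bottle below 0.05 N and linear speed of bottle below 0.03 m/s), for 0.5 s.
At the end, for the whole second after the job is handed in: The bottle stands upright (within 0.1 rad) on the floor of the tin, at rest and let go; the lid lies flat, knob up, on the felt pad, its centre within 45 mm of the pad's centre; both jars stand upright on the turntable (all of step 1 and horizontal distance between bottle and tin below 0.05 m and height (world z) of bottle below 0.009 m and angle between bottle's own z axis and vertical below 0.1 rad and contact force between the fingers and bottle below 0.05 N and linear speed of bottle below 0.03 m/s and angle between each of jar_blue, jar_green's own z axis and vertical below 0.2 rad and height (world z) of each of jar_blue, jar_green above 0.035 m and horizontal distance between each of jar_blue, jar_green and turntable below 0.13 m); the robot touches nothing.
It fails at once if the lid or the bottle is dropped (falls freely at more than 0.7 m/s) ((linear speed of lid above 0.7 m/s and contact force between the fingers and lid below 0.05 N) or (linear speed of bottle above 0.7 m/s and contact force between the fingers and bottle below 0.05 N)).
It fails at once if a jar on the turntable is knocked over or off (not (angle between each of jar_blue, jar_green's own z axis and vertical below 0.2 rad and height (world z) of each of jar_blue, jar_green above 0.035 m and horizontal distance between each of jar_blue, jar_green and turntable below 0.13 m)).
It fails at once if mallet, awl, spool or ruler is moved by more than 40 mm (distance of any of mallet, awl, spool, ruler from where it was at the start of the episode above 0.04 m).
It also fails if it takes over 72 s, if anything falls off the work surface, if the arm or the gripper's body presses on something with over 40 N, if the wrist force passes 120 N, or if a joint passes its speed limit or range.

ROBOT

A 6-joint arm with a two-finger parallel gripper is mounted at the origin on the work surface. World frame = base frame: x ahead of the robot, y to its left, z up, the work surface at z = 0. Lengths are in mm, angles in rad, forces in N, time in s.
With the tool pointing down it reaches from about 275 to 825 mm from the base axis. Payload 4.9 kg.
Tool frame: the origin (TCP) lies at the very end of the fingers, on their centre line; the grasp point (between the pads) lies 19 mm behind it; z points along the fingers, y is the line along which they close (so a half turn about z gives the same grasp; the last joint's range is limited). The gripper opens to 85 mm and grips with 20 to 120 N. Pads are 22 mm wide; open, the fingers measure 114 mm over their backs; the gripper's body (76 mm by 85 mm) begins 54 mm behind the grasp point. The pads swing forward as they close: fully open they stand 13 mm farther back than shut.
Start: joints at [1.167, 0.326, -0.193, 1.052, 0, 1.437], TCP at [146.59, 530.123, 231.281] pointing down, gripper open.
Joint ranges: [-2.65, 2.65], [-0.97, 1.79], [-1.3, 1.35], [-1.93, 2.1], [-1.47, 1.37], [-3.14, 3.14]. Speed limits (rad/s): [2.57, 2.57, 3.14, 3.14, 3.14, 3.14].

INTERFACE

Orientations are given as [roll, pitch, yaw] about the fixed x, y, z axes, in that order (R = Rz(yaw) Ry(pitch) Rx(roll)).
In Python, from bench import bot, solve_ik, imaging gives the robot as it stands. Calls block until the motion is done:
- bot.move_ptp(position, orientation): joint-space move of the TCP to a pose.
- bot.movel(position, rot=None, max_speed=150, threshold=None): straight line of the TCP; rot=None keeps the orientation; max_speed is the mean speed in mm/s. With threshold (N) it stops when the force on the tool has changed by that much, and returns True; else False.
- bot.move_j(angles): joint-space move.
- bot.grip(opening, effort=None): opening from 0.0 (shut) to 1.0 (fully open); effort is the grip in N (None keeps the last); returns when the fingers have stopped.
- bot.dwell(seconds).
- solve_ik(position, orientation): joint angles nearest the present ones, or None.
- bot.get_state(): the state.
- imaging.capture(name): name is "side" or "top" or "wrist"; returns the picture (480x640x3 uint8, blue, green, red); there is no depth.
- imaging.camera_model(name): a dict with "K" (3x3 intrinsics, pixels), "k1" (the pictures are not rectified: a ray, as slopes to the right and down, at radius r is drawn at 1 + k1 r^2 times it, then the intrinsics apply), "position" and "rotation" of the camera in the world. Camera axes: x right, y up, looking along -z (the intrinsics and any distortion apply to the point x, -y, -z); pixel columns grow to the right and rows downward; lengths in mm; the calibration is good to about 2 mm. A picture is of the moment at which its call begins: read the wrist's pose just before it. camera_model takes no time and is no camera call; for the wrist camera it gives the pose at the moment of the call.
A pose or a line that the arm cannot do raises bot.IKError and nothing moves.
- bot.sign_off(): hands the job in; it is judged then, once.
The state is a dict: "t": time; "qpos": joint angles; "joint_velocities": joint speeds; "effort": joint torques, N m; "tcp_pos": TCP position; "orientation": TCP orientation; "contact_force": force on the tool from outside, world axes, zero at the start; "wrist_torque": the same for the moment, N m; "opening": opening from 0.0 (shut) to 1.0 (fully open); "gripper_force": force on a finger pad.
Only numpy, scipy, OpenCV 4.12 (cv2) and the standard library are available. Lean on these libraries where they do the work, as an engineer would, in place of code of your own. Each camera call takes 0.05 s, during which the arm holds its last target. There are 200 camera calls.

## Working session

There is one attempt and no reset: what is moved stays moved. The work goes in short steps, each a Python script; the robot and the scene stay as the last script left them, time stands still between calls to the robot, and variables do not carry over. Pictures are saved under pics/ and viewed, at most 10 in all, crops included, and the job is handed in when it is done.

```bash
ls; mkdir -p pics; python3 - <<'E'
from bench import bot, imaging
import cv2, numpy as np
for n in ("top","side"):
    cv2.imwrite(f"pics/{n}0.png",imaging.capture(n))
    m=imaging.camera_model(n); print(n,m)
print(bot.get_state()["t"])
E
```

```text
pics
top {'K': array([[519.16407495,   0.        , 326.75945959],
       [  0.        , 519.16407495, 238.53798023],
       [  0.        ,   0.        ,   1.        ]]), 'k1': -0.04047257387956232, 'position': array([ 441.756724  ,  148.47726919, 1378.64539243]), 'rotation': array([ 0.08932014, -0.01017513, -1.56702462])}
side {'K': array([[465.01225025,   0.        , 323.75071659],
       [  0.        , 465.01225025, 238.63288381],
       [  0.        ,   0.        ,   1.        ]]), 'k1': -0.016706809027458136, 'position': array([ 311.11032529, -710.48782944,  727.0906153 ]), 'rotation': array([ 0.93747441, -0.00180547, -0.27600816])}
0.1
```

View pics/top0.png

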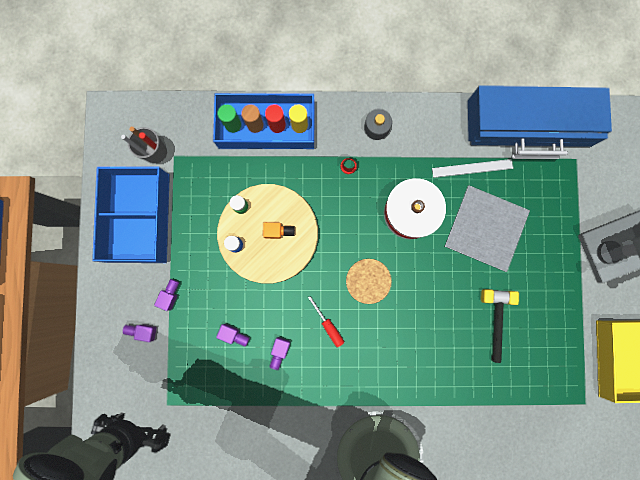

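View pics/side0.png

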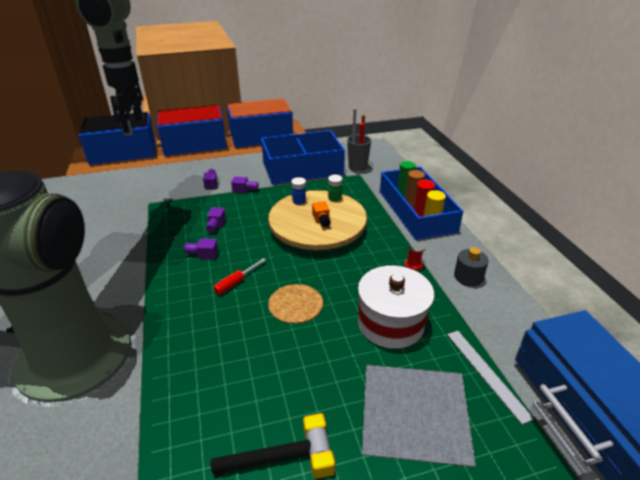

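The top view shows the orange, black-capped bottle lying on the turntable at (272,230) with its cap at (288,231). The only other bottle-shaped objects are purple: (168,294), (140,332), (234,335) and (281,350). The orange/black one fits the description. Also visible are the jars at (238,204) and (233,243), knob (418,206), felt (487,229), cork (369,281), and the spool, ruler, awl and mallet. The side view agrees.

```bash
cat > h.py <<'E'
import numpy as np, cv2
from scipy.spatial.transform import Rotation as Rn
from bench import bot, imaging, solve_ik
def ray(uv,m):
    K=m["K"]; p=np.array([(uv[0]-K[0,2])/K[0,0],(uv[1]-K[1,2])/K[1,1]]); q=p.copy()
    for _ in range(20): q=p/(1+m["k1"]*(q@q))
    d=Rn.from_euler("xyz",m["rotation"]).as_matrix()@[q[0],-q[1],-1]
    return np.array(m["position"]),d
def onz(uv,z,m):
    o,d=ray(uv,m); return o+d*(z-o[2])/d[2]
def tri(uv1,m1,uv2,m2):
    o1,d1=ray(uv1,m1);o2,d2=ray(uv2,m2)
    t=np.linalg.lstsq(np.c_[d1,-d2],o2-o1,rcond=None)[0]
    a=o1+t[0]*d1;b=o2+t[1]*d2
    return (a+b)/2,np.linalg.norm(a-b)
def mask(im,lo,hi,box=None):
    k=cv2.inRange(cv2.cvtColor(im,cv2.COLOR_BGR2HSV),lo,hi)
    if box:
        z=np.zeros_like(k);x0,y0,x1,y1=box;z[y0:y1,x0:x1]=k[y0:y1,x0:x1];k=z
    cs=cv2.findContours(k,cv2.RETR_EXTERNAL,cv2.CHAIN_APPROX_NONE)[0]
    return max(cs,key=cv2.contourArea)
def cen(c):
    M=cv2.moments(c); return M["m10"]/M["m00"],M["m01"]/M["m00"]
def world(c,z,m): return np.array([onz(p,z,m)[:2] for p in c[:,0].astype(float)],np.float32)
E
python3 - <<'E'
from h import *
im=imaging.capture("top");im2=cv2.imread("pics/top0.png");m=imaging.camera_model("top")
print("diff",cv2.absdiff(im,im2)[160:300,200:330].max())
cv2.imwrite("pics/c1.png",cv2.resize(im[170:300,200:340],None,fx=4,fy=4,interpolation=cv2.INTER_CUBIC))
def rect(n,lo,hi,box,z):
    c=mask(im,lo,hi,box);print(n,cv2.minAreaRect(world(c,z,m)),cen(c))
def circ(n,lo,hi,box,z):
    c=mask(im,lo,hi,box);w=world(c,z,m);print(n,cv2.fitEllipse(w),cen(c))
rect("felt",(0,0,90),(180,60,200),(438,182,535,276),3)
circ("cork",(5,70,80),(25,255,255),(335,250,400,310),4)
circ("lid",(0,0,190),(180,40,255),(380,170,452,245),96)
rect("knob",(0,60,0),(25,255,150),(408,196,430,217),115)
circ("table",(12,20,120),(30,160,255),(205,170,330,295),45)
rect("bottle",(5,180,120),(18,255,255),(255,215,290,245),83)
rect("cap",(0,0,0),(180,255,70),(280,220,300,242),75)
circ("blue",(0,0,170),(180,35,255),(220,230,248,256),65+45)
circ("green",(0,0,170),(180,35,255),(226,194,252,214),65+45)
E
```

```text
diff 12
felt ((595.5933227539062, -295.75103759765625), (180.62705993652344, 181.027587890625), 67.8934555053711) (487.1030004303094, 228.09603724132535)
cork ((453.2393493652344, 24.863405227661133), (116.60987091064453, 117.13522338867188), 59.89910125732422) (368.2370876736111, 280.8990885416667)
lid ((636.2081909179688, -86.9247055053711), (146.56082153320312, 146.78001403808594), 145.3678436279297) (415.87508613669104, 207.45724487878218)
knob ((635.9790649414062, -88.000732421875), (27.865657806396484, 30.14270782470703), 44.67925262451172) (417.7571644042232, 206.0844645550528)
table ((572.8431396484375, 286.7378845214844), (248.1465606689453, 259.91900634765625), 39.70150375366211) (268.10409552505297, 234.2317598482312)
bottle ((572.8934326171875, 256.0124816894531), (22.487102508544922, 43.8765983581543), 61.01561737060547) (280.1159420289855, 231.17391304347825)
cap ((578.4909057617188, 231.0558624267578), (22.83465576171875, 25.295495986938477), 0.2742525041103363) (288.9741379310345, 230.51724137931035)
blue ((544.3553466796875, 370.3629455566406), (33.89796447753906, 35.65474319458008), 176.88601684570312) (231.12111468381562, 242.59592711682743)
green ((644.4315795898438, 358.5645446777344), (34.13014602661133, 35.58153533935547), 167.8166961669922) (236.7158469945355, 202.2087431693989)
```

View pics/c1.png

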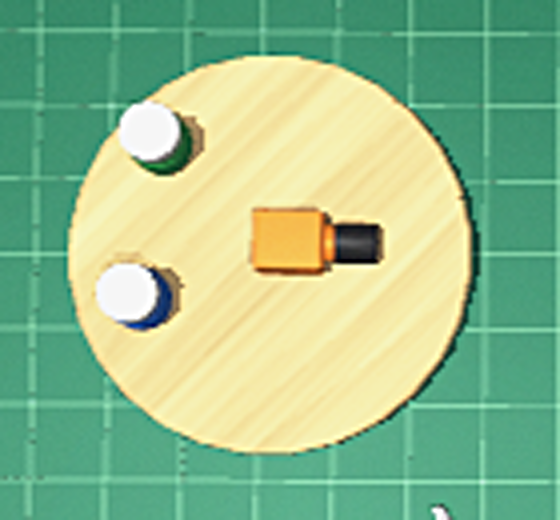

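The crop confirms it: orange square body at about (272,230) and black cap at about (289,231), lying down with the cap towards −y. The turntable is at rest, and the measured sizes match the given ones. Next, the lid.

```bash
python3 - <<'E'
from h import *
k=np.array([636.1,-87.5]); f=np.array([595.6,-295.8]); 
best=None
for yaw in np.arange(-np.pi,np.pi,np.pi/8):
    q=[solve_ik([*p,z],[np.pi,0,yaw]) for p,z in((k,100),(f,22))]
    if all(x is not None for x in q) and (best is None or abs(q[0][5])+abs(q[1][5])<best[0]): best=(abs(q[0][5])+abs(q[1][5]),yaw)
yaw=best[1];o=[np.pi,0,yaw];print(best)
bot.grip(0.8,40)
bot.move_ptp([*k,210],o)
bot.movel([*k,100],max_speed=120,threshold=8)
bot.grip(0,40)
s=bot.get_state();print(s["t"],s["tcp_pos"],s["opening"],s["gripper_force"],s["contact_force"])
bot.movel([*k,150],max_speed=80)
s=bot.get_state();print(s["opening"],s["contact_force"])
bot.movel([*f,80],max_speed=150)
bot.movel([*f,30],max_speed=80)
r=bot.movel([*f,17],max_speed=20,threshold=4)
s=bot.get_state();print(r,s["tcp_pos"],s["contact_force"],s["t"])
bot.grip(0.6);bot.dwell(.1)
bot.movel([*f,120],max_speed=120);bot.dwell(.2)
im=imaging.capture("top");im2=imaging.capture("side");m=imaging.camera_model("top")
cv2.imwrite("pics/s2.png",np.vstack([im2[150:470,150:550],]));cv2.imwrite("pics/t2.png",im)
print(bot.get_state()["t"])
E
```

```text
(np.float64(0.32028273270721463), np.float64(2.7488935718910685))
4.7333 [636.54189313 -87.75946068 100.89125979] 0.354294209144756 39.72795088891871 [-0.2372916  -1.01205394  5.41794262]
0.3512478765607252 [-0.76695571  0.60760625 -3.45287614]
True [ 595.83177409 -295.73333556   21.89847937] [0.8936545  0.95754591 4.12653749] 8.4
10.1083
```

View pics/s2.png

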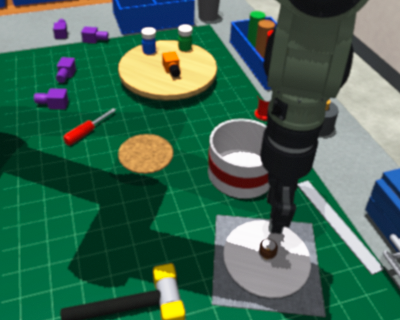

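The lid lies flat, knob up, on the felt pad at about (268,248) in the crop, and the tin is open. Next I measure the bottle precisely and plan a tilted grasp that can set it upright.

```bash
cat >> h.py <<'E'
def frame(y,z):
    return np.c_[np.cross(y,z),y,z]
def rpy(R): return Rn.from_matrix(R).as_euler("xyz")
def plan(base,b,mat,s=24,gz=69,final_z=4):
    """feasible (a, flip, heading) choices; returns list of dicts"""
    out=[];Z=np.array([0,0,1.]);c=np.cross(b,Z)
    Bi=np.c_[c,np.cross(b,c),b];pi=np.array([*base,64.])
    for a in np.radians([30,35,40]):
      for fl in(1,-1):
        di=-np.sin(a)*b-np.cos(a)*Z;Ri=frame(fl*c,di)
        g=pi+s*b;g[2]=gz;ti=g+19*di;qi=solve_ik(ti,rpy(Ri));qu=solve_ik(ti-90*di,rpy(Ri))
        if qi is None or qu is None: continue
        for h in np.arange(-np.pi,np.pi,np.pi/12):
            hv=np.array([np.cos(h),np.sin(h),0]);cf=np.cross(hv,Z)
            Bf=np.c_[cf,np.cross(Z,cf),Z]
            Rf=Bf@Bi.T@Ri;tf=np.array([*mat,final_z])+Bf@Bi.T@(ti-pi)
            qf=solve_ik(tf,rpy(Rf));qg=solve_ik(tf+[0,0,120],rpy(Rf))
            if qf is None or qg is None: continue
            out.append(dict(a=a,fl=fl,h=h,ti=ti,di=di,Ri=Ri,tf=tf,Rf=Rf,q=[qu,qi,qg,qf],cost=np.abs(np.array(qu)-qg).max()))
    return sorted(out,key=lambda d:d["cost"])
E
python3 - <<'E'
from h import *
im=imaging.capture("top");m=imaging.camera_model("top")
ims=imaging.capture("side");ms=imaging.camera_model("side")
c=mask(im,(5,130,60),(20,255,255),(255,212,284,248));print(cv2.boundingRect(c),cv2.minAreaRect(c))
w=world(c,83,m);print(cv2.minAreaRect(w),w.min(0),w.max(0))
k=mask(im,(0,0,0),(180,255,75),(280,220,302,242));wk=world(k,70,m);print("cap",cv2.boundingRect(k),wk.min(0),wk.max(0))
cs=mask(ims,(3,150,60),(20,255,255),(300,195,335,232));print("side",cv2.boundingRect(cs),cen(cs))
print(tri(cen(c),m,cen(cs),ms))
E
```

```text
(263, 222, 21, 17) ((273.0, 230.0), (16.0, 20.0), 90.0)
((578.7421875, 270.69171142578125), (40.34916305541992, 50.41626739501953), 0.27127915620803833) [558.47595 245.42409] [598.98737 295.98312]
cap (284, 226, 11, 10) [567.49603 218.68253] [590.5248  244.12355]
side (312, 201, 18, 24) (319.58632138114206, 210.38379814077024)
(array([579.8809025 , 272.90546471,  69.88173955]), np.float64(0.5278483252399373))
```

```bash
python3 - <<'E'
from h import *
b=np.array([-.03,-1,0]);b/=np.linalg.norm(b)
P=plan([581,296.5],b,[453.2,24.9])
print(len(P))
for d in P[:8]: print(round(d["cost"],2),np.degrees(d["a"]).round(),d["fl"],np.degrees(d["h"]).round(),d["ti"].round(),d["tf"].round());print(*[np.round(q,2) for q in d["q"]])
E
```

```text
114
1.17 30.0 1 -120.0 [581. 282.  53.] [447.  15.  18.]
[ 0.02  0.5  -0.31  0.73  0.52 -1.51] [ 0.1   0.61 -0.36  0.52  0.52 -1.42] [ 0.28  0.9   0.04  1.6  -0.65 -0.45] [ 0.28  1.07  0.04  1.44 -0.65 -0.45]
1.17 30.0 -1 -120.0 [581. 282.  53.] [447.  15.  18.]
[ 0.02  0.5  -0.31  0.73  0.52  1.63] [ 0.1   0.61 -0.36  0.52  0.52  1.72] [ 0.28  0.9   0.04  1.6  -0.65  2.69] [ 0.28  1.07  0.04  1.44 -0.65  2.69]
1.19 30.0 -1 -135.0 [581. 282.  53.] [445.  17.  18.]
[ 0.02  0.5  -0.31  0.73  0.52  1.63] [ 0.1   0.61 -0.36  0.52  0.52  1.72] [ 0.2   0.98  0.19  1.75 -0.5   2.82] [ 0.2   1.14  0.19  1.59 -0.5   2.82]
1.19 30.0 1 -135.0 [581. 282.  53.] [445.  17.  18.]
[ 0.02  0.5  -0.31  0.73  0.52 -1.51] [ 0.1   0.61 -0.36  0.52  0.52 -1.42] [ 0.2   0.98  0.19  1.75 -0.5  -0.32] [ 0.2   1.14  0.19  1.59 -0.5  -0.32]
1.2 35.0 1 -135.0 [581. 283.  53.] [446.  17.  17.]
[-0.03  0.52 -0.33  0.72  0.61 -1.57] [ 0.06  0.63 -0.38  0.5   0.61 -1.46] [ 0.19  0.91  0.13  1.66 -0.48 -0.37] [ 0.19  1.07  0.11  1.49 -0.48 -0.37]
1.2 35.0 -1 -135.0 [581. 283.  53.] [446.  17.  17.]
[-0.03  0.52 -0.33  0.72  0.61  1.57] [ 0.06  0.63 -0.38  0.5   0.61  1.68] [ 0.19  0.91  0.13  1.66 -0.48  2.77] [ 0.19  1.07  0.11  1.49 -0.48  2.77]
1.2 40.0 -1 -135.0 [581. 285.  54.] [446.  18.  16.]
[-0.07  0.55 -0.34  0.71  0.7   1.51] [ 0.03  0.65 -0.39  0.48  0.7   1.65] [ 0.17  0.84  0.06  1.57 -0.45  2.72] [ 0.17  1.    0.03  1.38 -0.45  2.72]
1.2 40.0 1 -135.0 [581. 285.  54.] [446.  18.  16.]
[-0.07  0.55 -0.34  0.71  0.7  -1.63] [ 0.03  0.65 -0.39  0.48  0.7  -1.5 ] [ 0.17  0.84  0.06  1.57 -0.45 -0.42] [ 0.17  1.    0.03  1.38 -0.45 -0.42]
```

```bash
python3 - <<'E'
from h import *
import pickle
b=np.array([-.03,-1,0]);b/=np.linalg.norm(b)
P=[d for d in plan([581,296.5],b,[453.2,24.9]) if abs(np.degrees(d["a"])-35)<1 and d["fl"]==1 and abs(np.degrees(d["h"])+120)<1]
d=P[0];pickle.dump(d,open("d.pkl","wb"))
qf=[*d["q"][2:]];print(np.round(qf,2))
o=rpy(d["Ri"]);s=bot.get_state()
bot.movel([*s["tcp_pos"][:2],220],max_speed=150)
bot.grip(0.9,50)
bot.move_ptp(d["ti"]-90*d["di"],o)
r=bot.movel(d["ti"],max_speed=90,threshold=6)
s=bot.get_state();print(r,s["tcp_pos"],d["ti"],s["contact_force"])
bot.grip(0,50)
s=bot.get_state();print(s["opening"],s["gripper_force"],s["contact_force"],s["t"])
bot.movel(s["tcp_pos"]+np.array([0,0,100]),max_speed=100)
s=bot.get_state();print(s["opening"],s["gripper_force"],s["contact_force"],s["t"])
im=np.hstack([imaging.capture("side")[60:360,180:480],imaging.capture("top")[100:400,170:470]]);cv2.imwrite("pics/g3.png",im)
E
```

```text
[[ 0.26  0.84 -0.01  1.51 -0.62 -0.52]
 [ 0.26  1.   -0.03  1.33 -0.62 -0.52]]
False [581.04694    283.22815432  53.88920192] [580.60711533 283.40384424  53.43611116] [-0.20007101  0.77476959  1.07428374]
0.4379105778427307 50.43810188770294 [-0.35763947 -1.72401491  2.53713026] 14.8833
0.4371774678312305 50.04231870174408 [-0.08003563 -0.16330005 -1.20029731] 16.0417
```

View pics/g3.png

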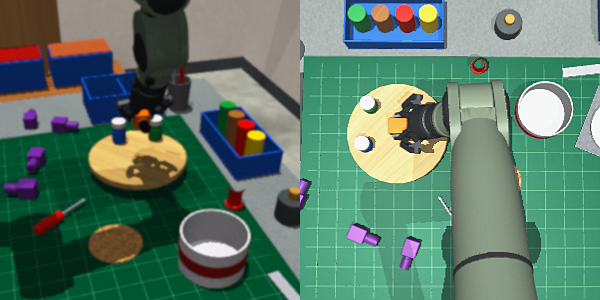

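The bottle is held, with its base at about (395,125) in the right panel, and both jars are still standing. Next I turn it upright above the mat.

```bash
python3 - <<'E'
from h import *
import pickle
d=pickle.load(open("d.pkl","rb"))
o=rpy(d["Rf"])
bot.move_ptp(d["tf"]+[0,0,120],o)
bot.movel(d["tf"]+[0,0,25],max_speed=120)
s=bot.get_state();print(s["opening"],s["gripper_force"],s["contact_force"],s["t"])
im=np.hstack([imaging.capture("side")[150:450,180:480],imaging.capture("top")[100:400,230:530]]);cv2.imwrite("pics/g4.png",im)
E
```

```text
0.4350024536141783 50.28080105781555 [ 0.39202991 -0.66528101 -2.33822378] 18.2083
```

View pics/g4.png

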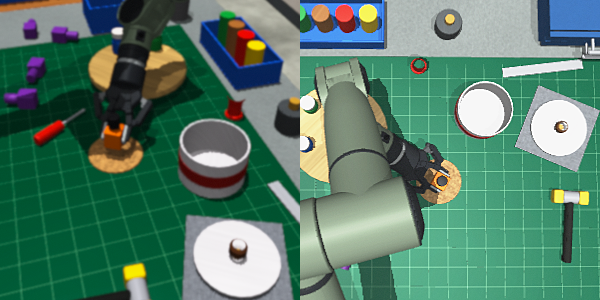

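The bottle is upright over the mat, with its cap at about (441,180) in the right panel. Next I lower it, release it and back off.

```bash
python3 - <<'E'
from h import *
import pickle
d=pickle.load(open("d.pkl","rb"))
z=d["Rf"][:,2]
r=bot.movel(d["tf"]-[0,0,5],max_speed=25,threshold=3)
s=bot.get_state();print(r,s["tcp_pos"]-d["tf"],s["contact_force"],s["t"])
bot.grip(0.75)
p=bot.get_state()["tcp_pos"]
bot.movel(p-85*z,max_speed=80)
bot.movel(p-85*z+[0,0,120],max_speed=150)
bot.move_ptp([300,-250,300],[np.pi,0,0])
print(bot.get_state()["t"])
m=imaging.camera_model("top");ms=imaging.camera_model("side")
t=imaging.capture("top");s_=imaging.capture("side")
cv2.imwrite("pics/t5.png",t);cv2.imwrite("pics/s5.png",s_)
c=mask(t,(0,0,0),(180,255,75),(350,260,395,300));print("cap",cv2.boundingRect(c),cen(c),onz(cen(c),82,m))
k=mask(t,(3,150,60),(13,255,255),(350,260,395,300));print("body",cv2.minAreaRect(world(k,48,m)))
im=np.hstack([cv2.resize(s_[230:330,240:370],None,fx=3,fy=3),cv2.resize(t[240:340,320:450],None,fx=3,fy=3)]);cv2.imwrite("pics/g5.png",im)
E
```

```text
True [-0.18553299 -0.09446992  0.02221379] [1.51494296 1.66033647 3.96839766] 19.2333
24.075Traceback (most recent call last):
  File "<stdin>", line 16, in <module>
  File "h.py", line 23, in cen
    M=cv2.moments(c); return M["m10"]/M["m00"],M["m01"]/M["m00"]
                             ~~~~~~~~^~~~~~~~~
ZeroDivisionError: float division by zero
```

```bash
python3 - <<'E'
from h import *
t=cv2.imread("pics/t5.png");s_=cv2.imread("pics/s5.png")
im=np.hstack([cv2.resize(s_[180:340,200:370],None,fx=2,fy=2),cv2.resize(t[200:360,300:470],None,fx=2,fy=2)]);cv2.imwrite("pics/g5.png",im)
E
```

```text
(no output)
```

View pics/g5.png

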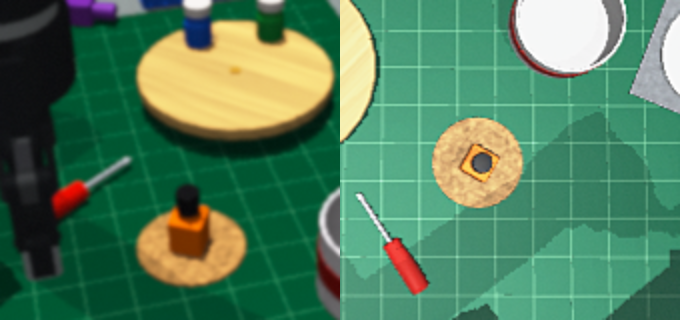

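The bottle stands upright and free on the cork, with its cap at about (370,281) in the top view, and the jars are intact. Next I regrasp it by the cap from above and transfer it into the tin. The gripper cleared it over a second ago.

```bash
python3 - <<'E'
from h import *
m=imaging.camera_model("top");t=cv2.imread("pics/t5.png")
c=mask(t,(0,0,0),(180,90,120),(360,270,382,292));print(cv2.boundingRect(c))
p=onz(cen(c),80,m)[:2];print(p)
assert np.hypot(*(p-[453.2,24.9]))<12
k=np.array([636.1,-87.3])
best=min((max(abs(q[5]) for q in Q),y) for y in np.arange(-np.pi,np.pi,np.pi/8) for Q in [[solve_ik([*a,52],[np.pi,0,y]) for a in(p,k)]] if all(q is not None for q in Q))
o=[np.pi,0,best[1]];print(best)
bot.grip(0.75,40)
bot.move_ptp([*p,180],o)
bot.movel([*p,100],max_speed=120)
r=bot.movel([*p,52],max_speed=60,threshold=5)
bot.grip(0,40)
s=bot.get_state();print(r,s["tcp_pos"],s["opening"],s["gripper_force"],s["contact_force"],s["t"])
z=s["tcp_pos"][2]
bot.movel([*p,z+120],max_speed=100)
s=bot.get_state();print(s["opening"],s["contact_force"])
bot.movel([*k,z+120],max_speed=150)
bot.movel([*k,z+12],max_speed=80)
r=bot.movel([*k,z-5],max_speed=20,threshold=3)
s=bot.get_state();print(r,s["tcp_pos"][2]-z,s["contact_force"],s["opening"],s["t"])
if r and abs(s["tcp_pos"][2]-z)<4:
    bot.grip(0.55);bot.dwell(.2)
    bot.movel([*k,z+100],max_speed=80)
    bot.move_ptp([300,0,300],[np.pi,0,0])
    t=imaging.capture("top");s_=imaging.capture("side")
    cv2.imwrite("pics/g6.png",np.hstack([s_[180:480,270:570],t[130:430,250:550]]))
print(bot.get_state()["t"])
E
```

```text
(366, 277, 10, 9)
[452.20737038  26.43635808]
(np.float64(0.2512735933268746), np.float64(-3.141592653589793))
False [452.5165404   26.37893484  52.27037446] 0.28782168833487465 39.105520248413086 [-0.58795666 -0.42408093  1.60723527] 28.6167
0.29700191425560846 [-0.25755655  0.5626111  -1.66456049]
True -0.28158593241508356 [-0.80672173 -1.97424054  3.82639148] 0.29345106256816644 33.675
38.375
```

View pics/g6.png

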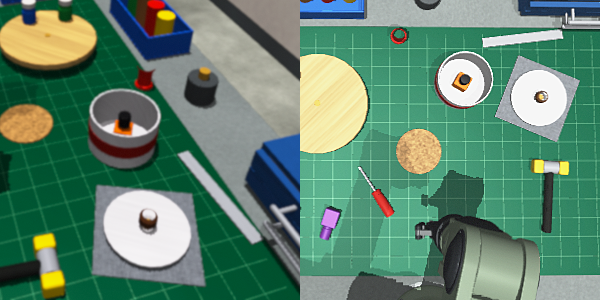

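The bottle stands upright in the tin, with its cap at about (464,80) in the right panel. The lid is flat on the felt at (540,97), and the jars and tools are undisturbed.

```bash
python3 -c "
from bench import bot
print(bot.sign_off(),bot.get_state()['t'])"
```

```text
the job is handed in; nothing more can be done
the job is handed in; nothing more can be done
```

The job is handed in: the last pictures showed the lid flat, knob up, on the felt pad and the bottle, after standing free on the cork mat, upright in the open tin with the jars and tools undisturbed, at about 38 s of the 72 s allowed; sign-off returned no verdict.

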